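# Find the full paper-clip tin by its heft

## Robot

A 6-joint arm with a two-finger parallel gripper is mounted at the origin on the work surface. World frame = base frame: x ahead of the robot, y to its left, z up, the work surface at z = 0. Lengths are in m, angles in degrees, forces in N, time in s.
With the tool pointing down it reaches from about 0.4 to 0.825 m from the base axis. Payload 7 kg.
Tool frame: the origin (TCP) lies midway between the tips of the shut fingers; the grasp point (between the pads) lies 19 mm behind it (hold_point_z is the distance from the TCP to the grasp point, in m); z points along the fingers, y is the line along which they close (so a half turn about z gives the same grasp; the last joint's range is limited). The gripper opens to 88 mm and grips with 3 to 60 N. Pads are 19 mm wide; open, the fingers measure 130 mm over their backs; the gripper's body (78 mm by 193 mm) begins 47 mm behind the grasp point.
Start: joints at [92.424, 20.546, 0.682, 0, -70.136, -16.507], TCP at [0.164, 0.655, 0.227] pointing down, gripper open.
Joint ranges: [-176.03, 176.03], [-82.01, 121.73], [-58.28, 71.71], [-173.87, 95.51], [-174.79, -0.11], [-173.66, 173.66]. Speed limits (degrees/s): [136.94, 136.94, 172.46, 180, 180, 180].

## Interface

Orientations are given as [roll, pitch, yaw] about the fixed x, y, z axes, in that order (R = Rz(yaw) Ry(pitch) Rx(roll)).
In Python, from plant import get_state, capture, close_job, hold_point_z gives the robot as it stands.
- The arm moves only by the shell command python3 -m inch 'ROWS' [FORCE]. ROWS is text: rows parted by semicolons, each of 5 numbers parted by spaces: the shift along the tool's x, y, z normalised to -1 to 1, where 1 is 0.15 m, then the turn about the tool's z normalised to -1 to 1, where 1 is 360 degrees, then the opening, from 0 (shut) to 1 (fully open). In form: tx ty tz spin grip; .... A call has exactly 8 rows; each row shifts and turns the commanded pose from where the row before left it, along the tool's axes as they then stand; what a row does not reach is not made up. A row lasts 1/8 s, in which the tool goes at most 62.5 mm and 10.7 degrees, less where a joint would pass 70% of its speed; a pose out of reach is approached as far as the arm can. A call with a number of a shift or a turn outside -1 to 1 is refused whole. A call with a gripper value outside its range is refused whole. The fingers move at their own pace and stop on an object; FORCE is the grip in N (left out, the last holds). Time passes only in rows, so rows that do not move let the fingers close, or fill a call up. It gives the time, the measured TCP pose, the force, the opening and the grip force at its end, in the units of the state.
- get_state(): the state, without advancing time (a new reading comes with each control period).
- capture(name): name is "side" or "top" or "wrist"; returns a dict with "color" (384x512x3 uint8, blue, green, red), "mtx" (3x3 intrinsics, pixels), "dist_coeffs" ([k1, k2, p1, p2, k3] as OpenCV has them; the pictures are not rectified), "R" (3x3) and "t" (3): a world point X has camera coordinates R X + t. Camera axes: x right, y down, z forward; pixel columns grow to the right and rows downward; lengths in m; the calibration is good to about 2 mm. A picture is of the moment at which its call begins. There is no depth.
- close_job(): hands the job in; it is judged then, once.
The state is a dict: "time_s": time; "joints": joint angles; "qd": joint speeds; "joint_torque": joint torques, N m; "tcp_pos": TCP position; "eef_rot": TCP orientation; "contact_force": force on the tool from outside, world axes, zero at the start; "moment": the same for the moment, N m; "gripper_width": finger opening in m; "gripper_force": force on a finger pad.
Only numpy, scipy, OpenCV 4.12 (cv2) and the standard library are available. Lean on these libraries where they do the work, as an engineer would, in place of code of your own. Each camera call takes 0.05 s, during which the arm holds its last target. There are 200 camera calls.

## Task

The tin caddy is parked under the riser on the desk: slide it out towards you by its upright pull tab until it clicks into its detent, the next station on the rail, and leave it there. Then heft the three closed tins one after another from the robot's left to its right, lifting each one clear of the caddy and setting it back upright in its own pocket before taking the next. Pick out the heaviest, the full one, and finish still holding it in the gripper, upright and still, with its underside at least 20 cm above the desk; the other two stay in the caddy, and the mug, stapler and calculator are left alone.

Things in the scene. Friction and masses are not known exactly. Their poses are not given: they have to be found in the camera images.
- caddy (a joint): slide of the caddy (white plastic tray on two low aluminium rails), m: 0 = fully in under the riser, grows as it comes out towards the robot (the tray's -x direction). Starts at 0. Detent (a sprung ball) at 0.120: friction about 1.2 N along the way, about 6 N to click into the detent or out of it again; hard stop at 0.150.
- tray: white tray of the caddy, 80 (x) by 228 mm (y), three square pockets in a row at y = +74, 0, -74 mm, each 68 mm wide inside, with rims 10 mm high and 6 mm thick. Origin: centre of the surface the tins stand on, 20 mm above the desk; x points away from the robot into the riser, y to the robot's left, z up. It only slides, along its x.
- pull_tab (a point): grip point of the upright pull tab in front of the tray, 80 mm (-x) from the tray's centre, 47 mm above the desk. The tab is 16 (tray x) by 18 mm (tray y), its flat top 62 mm above the desk, on a flat tongue whose top is at 20 mm. Pinch it from above, fingers closing along the tray's y. The tins' fronts are 42 mm behind its rear face.
- riser: wooden monitor riser fixed to the desk, with the rails under it. Origin: at desk level under the tray's centre as it is with the slide at 0; axes as the tray's. Its board spans x 0 to 200 mm, y -220 to 220 mm, underside 125 mm and top 141 mm above the desk, on two side panels: when the caddy is in, the board covers the rear half of the tins.
- tin_left: Left one (robot's left) of 3 identical closed metal tins, 60 x 60 mm square, 80 mm tall, loose in the tray's pocket at y = +74 mm, square to it within 0.06 rad. Origin: centre of its underside, z up. Any of them may be the full one, drawn anew each time (hidden contents): 0.53 to 0.66 kg, the others 0.2 to 0.34 kg. Grip near the top, front to back: neighbours are 14 mm off.
- tin_middle: Middle one of 3 identical closed metal tins, 60 x 60 mm square, 80 mm tall, loose in the tray's pocket at y = 0 mm, square to it within 0.06 rad. Origin: centre of its underside, z up. Any of them may be the full one, drawn anew each time (hidden contents): 0.53 to 0.66 kg, the others 0.2 to 0.34 kg. Grip near the top, front to back: neighbours are 14 mm off.
- tin_right: Right one (robot's right) of 3 identical closed metal tins, 60 x 60 mm square, 80 mm tall, loose in the tray's pocket at y = -74 mm, square to it within 0.06 rad. Origin: centre of its underside, z up. Any of them may be the full one, drawn anew each time (hidden contents): 0.53 to 0.66 kg, the others 0.2 to 0.34 kg. Grip near the top, front to back: neighbours are 14 mm off.
- pen_mug: bystander: white mug, 80 mm wide and 95 mm tall, on the desk at the robot's left. Origin: centre of its underside.
- stapler: bystander: stapler, 130 x 36 x 40 mm, lying on the desk at the robot's right. Origin: centre of its underside.
- calculator: bystander: black desk calculator, 150 x 78 x 18 mm, lying on top of the riser. Origin: centre of its underside.

How it is judged:
By the outcome, as a careful person would: the job done as asked, in the order asked, and still so for the second after the job is handed in, while the arm keeps its last pose, push and grip.
It also fails if it takes over 72 s, if anything falls off the work surface, if the arm or the gripper's body presses on something with over 40 N, if the wrist force passes 120 N, or if a joint passes its speed limit or range.

## Working session

There is one attempt and no reset: what is moved stays moved. The work goes in short steps, Python scripts to look and compute and a shell command to move; the robot and the scene stay as the last step left them, time stands still between calls to the robot, and variables do not carry over. Pictures are saved under pics/ and viewed, at most 10 in all, crops included, and the job is handed in when it is done.

```bash
ls; mkdir -p pics; python3 - <<'E'
from plant import *
import cv2
s=get_state();print(s,hold_point_z)
for n in("top","side"):
    c=capture(n);cv2.imwrite(f"pics/{n}0.png",c["color"]);print(n,c["mtx"].tolist(),c["R"].tolist(),c["t"],c["dist_coeffs"])
E
```

```text
pics
{'time_s': 0.0, 'joints': array([ 9.24237134e+01,  2.05915800e+01,  6.32880521e-01, -2.09887329e-02,
       -7.01362475e+01, -1.65090229e+01]), 'qd': array([ 0.02045938, -0.00388013, -0.04576169, -0.0639273 ,  0.00942152,
       -0.11221506]), 'joint_torque': array([-2.25912394e-03, -5.82713306e+01,  2.93063807e+01,  6.99730530e+00,
        7.10398905e-03, -1.50167266e-04]), 'tcp_pos': array([0.16415028, 0.65421745, 0.22561154]), 'eef_rot': array([ 1.79903360e+02, -8.06622091e-03, -1.40924507e+01]), 'contact_force': array([ 0.54500333, -0.03042204,  0.39413286]), 'moment': array([ 0.02245409,  0.01789245, -0.03911793]), 'gripper_force': 0.0, 'gripper_width': 0.08745365062328468} 0.0188
top [[475.8328677620594, 0.0, 256.90196650861856], [0.0, 475.8328677620594, 187.49235475667663], [0.0, 0.0, 1.0]] [[-0.024449675370507858, -0.9996800660952915, -0.006479106882173201], [-0.9810499050636604, 0.025239091002557237, -0.19210432597926397], [0.19220639206035645, 0.0016594387841900656, -0.9813531215184786]] [0.01095448 0.59000662 1.62590845] [-0.08069543  0.          0.          0.          0.        ]
side [[347.5793658933037, 0.0, 260.82122042121136], [0.0, 347.5793658933037, 193.38719762551128], [0.0, 0.0, 1.0]] [[-0.9367036976236778, -0.3499947279345334, -0.00948015169506302], [-0.2687532995134461, 0.7361012681541284, -0.6212298986868873], [0.22440554106074423, -0.579360521126454, -0.7835710176501671]] [0.54881428 0.22934736 1.06921066] [-0.0177135  0.         0.         0.         0.       ]
```

View pics/top0.png

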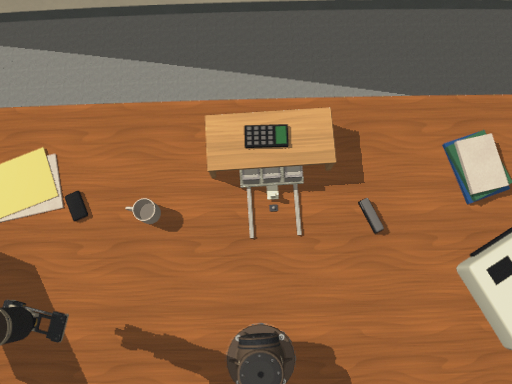

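View pics/side0.png

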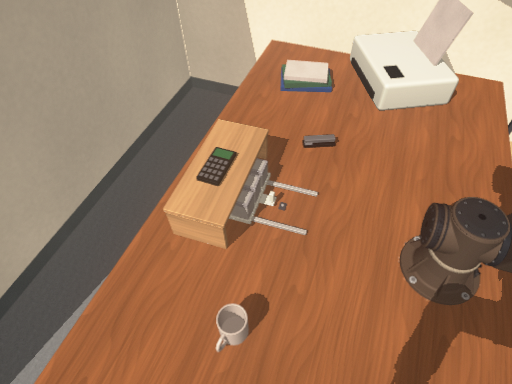

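The top view shows the riser at about (205-335, 110-170). The tin fronts are near (250/271/293, 175), the white pull tab near (272,193), the rails at columns 251 and 298, the mug at (145,210) and the stapler at (371,216). The side view shows the tab near (270,199).

```bash
cat > h.py <<'E'
from plant import *
import numpy as np, cv2
def ray(c,px):
    u=cv2.undistortPoints(np.array([[px]],float),c["mtx"],np.array(c["dist_coeffs"]))[0,0]
    R=np.array(c["R"]);o=-R.T@np.array(c["t"]);d=R.T@np.array([u[0],u[1],1]);return o,d/np.linalg.norm(d)
def onz(c,px,z):
    o,d=ray(c,px);return o+d*(z-o[2])/d[2]
def tri(rs):
    A=np.zeros((3,3));b=np.zeros(3)
    for o,d in rs:
        P=np.eye(3)-np.outer(d,d);A+=P;b+=P@o
    x=np.linalg.solve(A,b);return x,[np.linalg.norm((np.eye(3)-np.outer(d,d))@(x-o)) for o,d in rs]
E
python3 - <<'E'
from h import *
t=capture("top");s=capture("side")
b=t["color"].astype(int)
# board: lighter wood
hsv=cv2.cvtColor(t["color"],cv2.COLOR_BGR2HSV);m=((hsv[...,2]>165)&(hsv[...,1]>90)&(hsv[...,0]<25)).astype(np.uint8)
m[:100]=0;m[180:]=0;m[:,:195]=0;m[:,345:]=0
m=cv2.morphologyEx(m,cv2.MORPH_OPEN,np.ones((3,3)))
c=max(cv2.findContours(m,0,2)[0],key=cv2.contourArea)
r=cv2.boxPoints(cv2.minAreaRect(c));P=[onz(t,p,.141) for p in r];
for p,q in zip(r,P):print(p,q.round(4))
for i in range(4):
  d=P[(i+1)%4]-P[i];print(np.linalg.norm(d),np.degrees(np.arctan2(d[1],d[0])))
big=cv2.resize(t["color"][100:245,190:350],None,fx=5,fy=5,interpolation=cv2.INTER_CUBIC)[:600]
cv2.imwrite("pics/tc.png",big[:, :800])
cv2.imwrite("pics/sc.png",cv2.resize(s["color"][140:250,200:330],None,fx=5,fy=5,interpolation=cv2.INTER_CUBIC))
E
```

```text
[192.06439 115.59906] [0.834  0.2151 0.141 ]
[331.58673 106.37445] [ 0.855  -0.2713  0.141 ]
[335.2459 161.7193] [ 0.6561 -0.2723  0.141 ]
[195.72357 170.94391] [0.6361 0.2019 0.141 ]
0.48680700838128377 -87.52492720724531
0.19897450429856525 -179.6979895479967
0.47462602599245163 92.40555108923319
0.1983097207880926 3.814809246137739
```

View pics/tc.png

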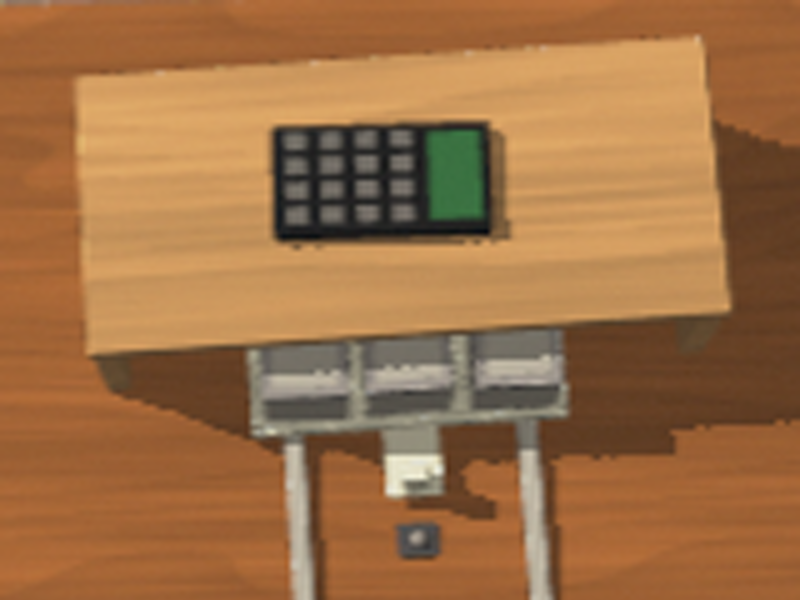

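View pics/sc.png

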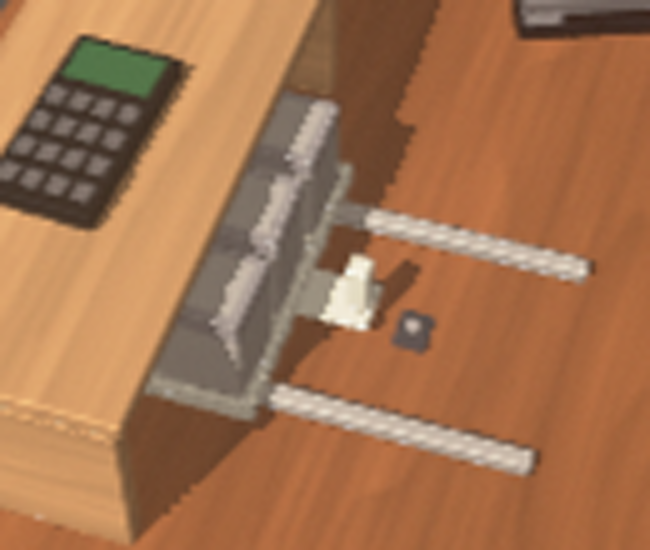

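The top crop shows the board corners at (92,355), (730,310), (703,38) and (77,78), with the tab block spanning (385-443, 453-495). The side crop shows the tab top at about (360,263).

```bash
python3 - <<'E'
from h import *
t=capture("top");s=capture("side")
f=lambda x,y:(190+x/5-.4,100+y/5-.4)
P=[onz(t,f(*p),.141) for p in[(92,355),(730,310),(703,38),(77,78)]]
print(np.round(P,4))
for i in range(4):
  d=P[(i+1)%4]-P[i];print(np.linalg.norm(d).round(4),np.degrees(np.arctan2(d[1],d[0])))
print("front mid",(P[0]+P[1])/2)
for pt in[(412,458),(412,490)]:
  print(onz(t,f(*pt),.062),tri([ray(t,f(*pt)),ray(s,(200+360/5,140+263/5))]))
print(onz(s,(272,192.2),.062), onz(t,f(418,537),.01))
# mug, stapler
print(onz(t,(145,205),.095),onz(t,(371,216),.04))
w=capture("wrist");print(w["R"],w["t"],w["mtx"])
o=-np.array(w["R"]).T@w["t"];print(o)
E
```

```text
[[ 0.6362  0.1602  0.141 ]
 [ 0.6565 -0.2736  0.141 ]
 [ 0.8521 -0.2663  0.141 ]
 [ 0.8341  0.17    0.141 ]]
0.4342 -87.33042444034565
0.1958 2.13822362536723
0.4366 92.35959765017739
0.1981 -177.15919801573625
front mid [ 0.64634479 -0.05670265  0.141     ]
[ 0.57449685 -0.0566759   0.062     ] (array([ 0.57030904, -0.05702876,  0.06134287]), [np.float64(0.004252214507433593), np.float64(0.004252214507433689)])
[ 0.5516373  -0.05597905  0.062     ] (array([ 0.55842489, -0.05526954,  0.06315326]), [np.float64(0.0069213305151347515), np.float64(0.006921330515134627)])
[ 0.56636269 -0.05794609  0.062     ] [ 0.52610779 -0.06082042  0.01      ]
[0.53105752 0.38385635 0.095     ] [ 0.48013397 -0.40561183  0.04      ]
[[-2.42735013e-01 -9.70092630e-01 -5.15485428e-05]
 [-9.25368640e-01  2.31528299e-01  3.00145841e-01]
 [-2.91157334e-01  7.29036060e-02 -9.53893323e-01]] [ 0.67494696 -0.03660521  0.39015642] [[326.88211281   0.         251.03292849]
 [  0.         326.88211281 189.89260521]
 [  0.           0.           1.        ]]
[0.24355685 0.6347924  0.38318929]
```

```bash
cat >> h.py <<'E'
from scipy.spatial.transform import Rotation as Ro
def go(x,y,z,yaw=None):
    "delta to world target TCP in tool axes, row units; spin in units"
    s=get_state();R=Ro.from_euler("xyz",s["eef_rot"],degrees=True).as_matrix()
    d=R.T@(np.array([x,y,z])-s["tcp_pos"])/.15
    sp=None if yaw is None else round(-(((yaw-s["eef_rot"][2]+180)%360)-180)/360,4)
    print("from",s["tcp_pos"].round(4),s["eef_rot"].round(2),"delta units",d.round(3),"spin",sp,"t",s["time_s"])
E
Z="0 0 0 0.0284 1"; python3 -m inch '0 0 0 0.0284 1;0 0 0 0.0284 1;0 0 0 0.0284 1;0 0 0 0.0284 1;0 0 0 0.0284 1;0 0 0 0.0284 1;0 0 0 0.0284 1;0 0 0 0.0284 1' 20
python3 -m inch '0 0 0 0.0284 1;0 0 0 0.0284 1;0 0 0 0.0284 1;0 0 0 0.0284 1;0 0 0 0.0284 1;0 0 0 0.0284 1;0 0 0 0.0284 1;0 0 0 0.0284 1'
python3 -c "
from h import *
print(get_state()['joints'].round(1));go(.45,.35,.25);go(.49,-.06,.25,-177.4)"
```

```text
time_s: 1.35
tcp_pos: [0.1643, 0.6546, 0.2265]
eef_rot: [180.0, -0.0, -96.2]
contact_force: [-0.8, -0.1, 0.7]
gripper_width: 0.0873
gripper_force: 0.0
time_s: 2.35
tcp_pos: [0.1855, 0.6541, 0.2254]
eef_rot: [179.7, -2.2, -175.2]
contact_force: [0.0, 0.8, -0.6]
gripper_width: 0.0871
gripper_force: 0.0
[  89.3   21.4    2.7   -2.3  -71.2 -173.7]
from [0.1855 0.6541 0.2254] [ 179.69   -2.2  -175.16] delta units [-1.578 -2.168 -0.237] spin None t 2.35
from [0.1855 0.6541 0.2254] [ 179.69   -2.2  -175.16] delta units [-1.613 -4.914 -0.253] spin 0.0062 t 2.35
```

```bash

python3 -m inch '-.23 -.264 -.02 0 1;-.23 -.264 -.02 0 1;-.23 -.264 -.02 0 1;-.23 -.264 -.02 0 1;-.23 -.264 -.02 0 1;-.23 -.264 -.02 0 1;-.23 -.264 -.02 0 1;-.23 -.264 -.02 0 1' | head -3
python3 -m inch '-.02 -.28 0 0 1;-.02 -.28 0 0 1;-.02 -.28 0 0 1;-.02 -.28 0 0 1;-.02 -.28 0 0 1;-.02 -.28 0 0 1;-.02 -.28 0 0 1;-.02 -.28 0 0 1' | head -3
python3 - <<'E'
from h import *
import pickle
c=capture("wrist");pickle.dump(c,open("w1.pkl","wb"));cv2.imwrite("pics/w1.png",c["color"])
go(.49,-.06,.25,-177.4)
E
```

```text
time_s: 3.35
tcp_pos: [0.4904, 0.36, 0.2375]
eef_rot: [179.7, -2.1, -175.2]
time_s: 4.35
tcp_pos: [0.5414, 0.0271, 0.2348]
eef_rot: [179.7, -2.1, -175.2]
from [0.5415 0.0237 0.2347] [ 179.76   -2.17 -175.25] delta units [ 0.392 -0.527 -0.09 ] spin 0.006 t 4.4
```

```bash

python3 -m inch '0 -.16 0 0 1;0 -.16 0 0 1;0 -.16 0 0 1;0 -.1 0 0 1;0 0 0 0 1;0 0 0 0 1;0 0 0 0 1;0 0 0 0 1' | head -3
python3 - <<'E'
from h import *
import pickle
c=capture("wrist");pickle.dump(c,open("w2.pkl","wb"));cv2.imwrite("pics/w2.png",c["color"])
go(.5664,-.0588,.12,-177.4)
E
```

```text
time_s: 5.4
tcp_pos: [0.5487, -0.0577, 0.2341]
eef_rot: [179.7, -2.1, -175.1]
from [ 0.5487 -0.0578  0.2341] [ 179.7    -2.15 -175.15] delta units [-0.146 -0.021  0.756] spin 0.0063 t 5.45
```

View pics/w2.png

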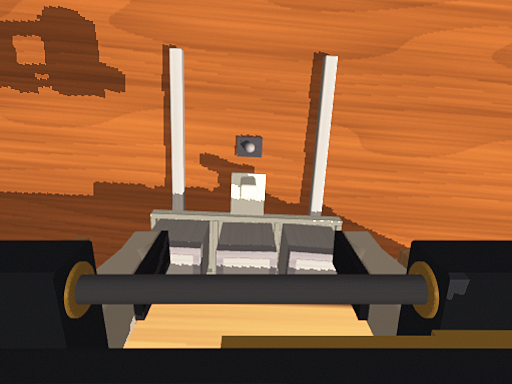

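View pics/w1.png

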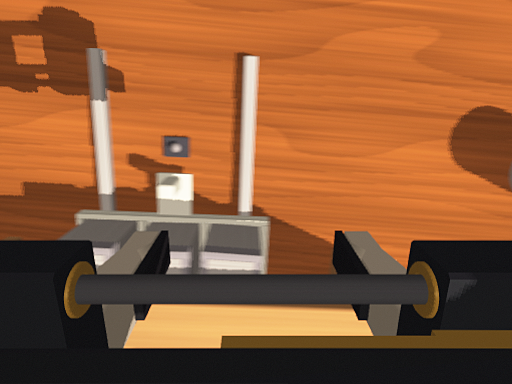

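The wrist views show the bright tongue at about (231-266, 174-213) in w2, with the tab block on it near (249,182). In w1 they are shifted to column 175. The tin tops are at row 230-250.

```bash
python3 - <<'E'
from h import *
import pickle
w=[pickle.load(open(f"w{i}.pkl","rb")) for i in(1,2)]
a=w[0]["color"][160:285,115:215];b=w[1]["color"][160:285,199:299]
r=lambda q:cv2.resize(q,None,fx=4,fy=4,interpolation=cv2.INTER_NEAREST)
cv2.imwrite("pics/z.png",np.hstack([r(a),r(b)]))
E
```

```text
(no output)
```

View pics/z.png

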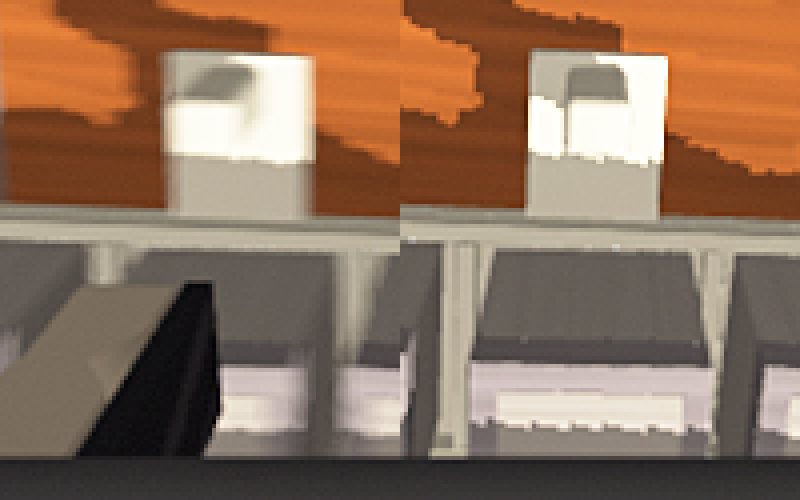

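```bash
python3 - <<'E'
from h import *
import pickle
a,b=[pickle.load(open(f"w{i}.pkl","rb")) for i in(1,2)]
fa=lambda x,y:(115+x/4-.4,160+y/4-.4); fb=lambda x,y:(199+(x-400)/4-.4,160+y/4-.4)
print("tab L",tri([ray(a,fa(170,100)),ray(b,fb(568,100))]))
print("tab R",tri([ray(a,fa(243,100)),ray(b,fb(628,100))]))
print("tin R",tri([ray(a,fa(310,364)),ray(b,fb(712,362))]))
for p in[(568,100),(628,100)]:print("tab z.062",onz(b,fb(*p),.062).round(4))
for p in[(470,362),(712,362)]:print("tin z.1",onz(b,fb(*p),.1).round(4))
E
```

```text
tab L (array([ 0.55691819, -0.06659537,  0.07068563]), [np.float64(2.4775256272035777e-05), np.float64(2.4775256272077523e-05)])
tab R (array([ 0.55890934, -0.05079437,  0.057745  ]), [np.float64(3.163561874558154e-05), np.float64(3.1635618745871614e-05)])
tin R (array([ 0.61652559, -0.02509546,  0.0923048 ]), [np.float64(0.00028805802199986455), np.float64(0.00028805802200005835)])
tab z.062 [ 0.5591 -0.0666  0.062 ]
tab z.062 [ 0.5578 -0.051   0.062 ]
tin z.1 [ 0.6175 -0.0853  0.1   ]
tin z.1 [ 0.6126 -0.0262  0.1   ]
```

```bash

python3 -m inch '-.025 -.004 .12 0.006 .5;-.025 -.004 .12 0 .5;-.025 -.004 .12 0 .5;-.025 -.004 .12 0 .5;-.025 -.004 .12 0 .5;-.02 0 .12 0 .5;0 0 0 0 .5;0 0 0 0 .5' 
python3 -c "
from h import *
go(.5665,-.0588,.032,-177.3)"
```

```text
time_s: 6.45
tcp_pos: [0.5668, -0.0597, 0.126]
eef_rot: [179.8, -2.1, -177.3]
contact_force: [0.8, -0.5, 0.3]
gripper_width: 0.044
gripper_force: 0.0
from [ 0.5668 -0.0597  0.126 ] [ 179.79   -2.13 -177.33] delta units [-0.022  0.004  0.626] spin -0.0001 t 6.45
```

```bash

python3 -m inch '-.005 0 .15 0 .5;-.005 0 .15 0 .5;-.005 0 .15 0 .5;-.005 0 .12 0 .5;-.002 .004 .056 0 .5;0 0 0 0 .5;0 0 0 0 0;0 0 0 0 0' 30
python3 -m inch '0 0 0 0 0;0 0 0 0 0;0 0 0 0 0;.02 0 0 0 0;.04 0 .001 0 0;.06 0 .002 0 0;.06 0 .002 0 0;.06 0 .002 0 0'
```

```text
time_s: 7.45
tcp_pos: [0.5667, -0.0588, 0.0322]
eef_rot: [179.8, -2.1, -177.3]
contact_force: [-0.4, 0.5, -0.7]
gripper_width: 0.0291
gripper_force: 0.0
time_s: 8.45
tcp_pos: [0.5295, -0.0604, 0.0318]
eef_rot: [179.8, -2.1, -177.3]
contact_force: [1.1, 3.5, 3.5]
gripper_width: 0.0176
gripper_force: 30.0
```

```bash

python3 -m inch '.07 0 .0026 0 0;.08 0 .003 0 0;.08 0 .003 0 0;.08 0 .003 0 0;.08 0 .003 0 0;.06 0 .002 0 0;.03 0 .001 0 0;0 0 0 0 0'
python3 -m inch '.01 0 .0004 0 0;.01 0 .0004 0 0;.01 0 .0004 0 0;.01 0 .0004 0 0;.01 0 .0004 0 0;0 0 0 0 0;0 0 0 0 0;0 0 0 0 0'
```

```text
time_s: 9.45
tcp_pos: [0.4582, -0.0634, 0.0318]
eef_rot: [179.7, -2.1, -177.4]
contact_force: [0.5, 7.5, 3.6]
gripper_width: 0.0178
gripper_force: 30.0
time_s: 10.45
tcp_pos: [0.4496, -0.0637, 0.0318]
eef_rot: [179.7, -2.2, -177.4]
contact_force: [-2.1, 9.5, 7.3]
gripper_width: 0.0179
gripper_force: 30.0
```

```bash

python3 -m inch '.006 .002 -.003 0 0;.006 .002 -.003 0 0;.006 .002 -.003 0 0;0 0 0 0 0;0 0 0 0 0;0 0 0 0 0;0 0 0 0 0;0 0 0 0 0'
python3 -c "
from h import *
s=get_state();print(s['tcp_pos'],s['contact_force'])"
```

```text
time_s: 11.45
tcp_pos: [0.4461, -0.0638, 0.032]
eef_rot: [179.8, -2.4, -177.4]
contact_force: [-1.2, 2.0, -26.9]
gripper_width: 0.0179
gripper_force: 30.0
[ 0.44611485 -0.06383194  0.03203272] [ -1.24975306   1.98735438 -26.89575058]
```

```bash

python3 -m inch '0 0 .003 0 0;0 0 .004 0 0;0 0 0 0 .5;0 0 0 0 .5;0 0 0 0 .5;0 0 -.15 0 .5;0 0 -.2 0 .5;0 0 -.3 0 .5'
python3 -m inch '0 0 -.2 0 1;0 0 -.2 0 1;0 0 -.2 0 1;0 0 0 0 1;0 0 0 0 1;0 0 0 0 1;0 0 0 0 1;0 0 0 0 1'
python3 - <<'E'
from h import *
import pickle
c=capture("wrist");pickle.dump(c,open("w3.pkl","wb"));cv2.imwrite("pics/w3.png",c["color"])
t=capture("top");pickle.dump(t,open("t3.pkl","wb"));
E
```

```text
time_s: 12.45
tcp_pos: [0.4514, -0.0638, 0.1305]
eef_rot: [179.8, -2.2, -177.3]
contact_force: [-0.0, 0.4, -0.4]
gripper_width: 0.0437
gripper_force: 0.0
time_s: 13.45
tcp_pos: [0.4549, -0.0639, 0.2192]
eef_rot: [179.8, -2.2, -177.3]
contact_force: [-0.4, 0.2, 0.4]
gripper_width: 0.0878
gripper_force: 0.0
```

View pics/w3.png

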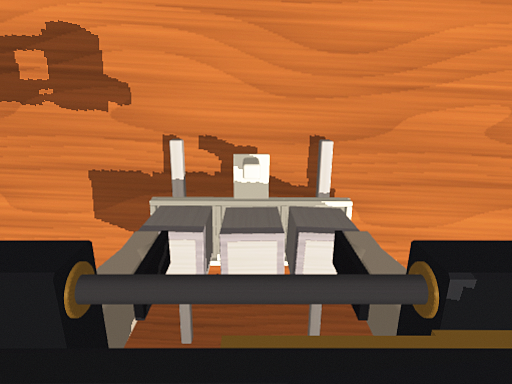

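The caddy is out: tab near (251,165), tray front edge at row 200. The tin tops begin at rows 234-235, with the middle tin spanning columns 222-283.

```bash
python3 - <<'E'
from h import *
import pickle
w=pickle.load(open("w3.pkl","rb"));t=pickle.load(open("t3.pkl","rb"));w2=pickle.load(open("w2.pkl","rb"))
for n,p in dict(LtinR=(169,235),M1=(222,234),M2=(283,234),R1=(297,235),R2=(334,234)).items():print(n,onz(w,p,.1).round(4))
# tray front edge bottom row (top of rim z=.03) in w2 vs w3
for nm,c,cols in(("w2",w2,(180,220,300)),("w3",w,(180,220,300))):
    h=cv2.cvtColor(c["color"],cv2.COLOR_BGR2HSV)
    for u in cols:
        col=h[180:230,u,1].astype(int); r=180+np.argmax((col[1:]<80)&(col[:-1]>=80))
        print(nm,u,r,onz(c,(u,r),.03).round(4))
go(.52,-.06,.25,-87.4)
cv2.imwrite("pics/tc3.png",cv2.resize(t["color"][150:250,220:340],None,fx=6,fy=6,interpolation=cv2.INTER_CUBIC))
E
```

```text
LtinR [ 0.502  -0.1364  0.1   ]
M1 [ 0.4989 -0.0879  0.1   ]
M2 [ 0.4964 -0.0319  0.1   ]
R1 [ 0.4968 -0.019   0.1   ]
R2 [0.4942 0.0149 0.1   ]
w2 180 180 [ 0.5677 -0.1362  0.03  ]
w2 220 211 [ 0.6012 -0.0884  0.03  ]
w2 300 214 [0.5971 0.0057 0.03  ]
w3 180 180 [ 0.467  -0.1403  0.03  ]
w3 220 196 [ 0.4833 -0.0961  0.03  ]
w3 300 196 [ 0.4792 -0.0072  0.03  ]
from [ 0.455  -0.0639  0.2193] [ 179.79   -2.19 -177.35] delta units [-0.426  0.007 -0.221] spin -0.2499 t 13.55
```

```bash

python3 -m inch '0 0 0 -.028 1;0 0 0 -.028 1;0 0 0 -.028 1;0 0 0 -.028 1;0 0 0 -.028 1;0 0 0 -.028 1;0 0 0 -.028 1;0 0 0 -.028 1' |head -3
python3 -m inch '0 0 0 -.026 1;-.12 -.12 0 0 1;-.13 -.12 0 0 1;-.13 -.12 0 0 1;-.13 -.12 0 0 1;0 0 0 0 1;0 0 0 0 1;0 0 0 0 1' |head -3
python3 - <<'E'
from h import *
import pickle
c=capture("wrist");pickle.dump(c,open("w4.pkl","wb"))
t=pickle.load(open("t3.pkl","rb"))
go(.523,.015,.11,-87.5)
s=pickle.load(open("t3.pkl","rb"))["color"]
a=cv2.resize(c["color"],(400,300));b=cv2.resize(s[150:250,220:353],(400,300),interpolation=cv2.INTER_CUBIC)
cv2.imwrite("pics/m4.png",c["color"])
E
```

```text
time_s: 14.55
tcp_pos: [0.4551, -0.0638, 0.2194]
eef_rot: [177.8, -0.1, -96.4]
time_s: 15.55
tcp_pos: [0.5232, 0.0157, 0.2171]
eef_rot: [177.8, 0.2, -87.4]
from [0.5232 0.0156 0.2172] [177.85   0.23 -87.38] delta units [ 0.007 -0.025  0.714] spin 0.0003 t 15.6
```

View pics/m4.png

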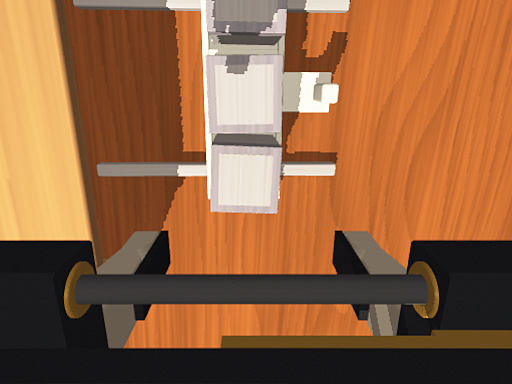

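The wrist view shows the left tin's top at (211-280, 147-213), the middle one at (207-282, 53-135), and the tab at (325,93).

```bash
python3 - <<'E'
from h import *
import pickle
w=pickle.load(open("w3.pkl","rb"));c=pickle.load(open("w4.pkl","rb"))
print("cam",-np.array(c["R"]).T@c["t"],np.array(c["R"])[2])
print("M1",tri([ray(w,(222,234)),ray(c,(281,53))]));print("M2",tri([ray(w,(283,234)),ray(c,(282,132))]))
print("L1",tri([ray(w,(297,235)),ray(c,(280,147))]))
g=cv2.cvtColor(c["color"],cv2.COLOR_BGR2HSV)
m=((g[...,1]<45)&(g[...,2]>140)).astype(np.uint8);m[:,:195]=0;m[:,295:]=0;m[220:]=0
m=cv2.morphologyEx(m,cv2.MORPH_OPEN,np.ones((5,5)))
for k in cv2.findContours(m,0,2)[0]:
    if cv2.contourArea(k)>800: print(cv2.minAreaRect(k),cv2.boundingRect(k))
for n,q in dict(L=[(217,147),(280,147),(277,213),(211,210)],M=[(207,57),(281,53),(282,132),(211,135)]).items():
    P=np.array([onz(c,p,.1) for p in q]);print(n,P.round(4).tolist(),P.mean(0))
E
```

```text
cam [ 0.53333422 -0.06593277  0.37364483] [-0.05094688  0.30166569 -0.95205159]
M1 (array([ 0.50019825, -0.08997164,  0.09723035]), [np.float64(0.001918861895139414), np.float64(0.0019188618951394166)])
M2 (array([ 0.49549529, -0.03163179,  0.10213669]), [np.float64(0.0005460258058163483), np.float64(0.0005460258058163571)])
L1 (array([ 0.49615164, -0.01882855,  0.10153048]), [np.float64(0.0004056143859637251), np.float64(0.000405614385963729)])
((251.0, 17.5), (35.0, 70.0), 90.0) (216, 0, 71, 36)
((244.5, 106.0), (212.0, 99.0), 90.0) (195, 0, 100, 213)
L [[0.5491, -0.016, 0.1], [0.4959, -0.0181, 0.1], [0.4942, 0.0418, 0.1], [0.5535, 0.0408, 0.1]] [0.52319209 0.01211361 0.1       ]
M [[0.5578, -0.0859, 0.1], [0.5006, -0.0916, 0.1], [0.4952, -0.0308, 0.1], [0.5542, -0.0259, 0.1]] [ 0.52694178 -0.05855705  0.1       ]
```

```bash

python3 -m inch '.002 -.006 .16 0 1;.002 -.006 .17 0 1;.002 -.006 .17 0 1;.002 -.006 .17 0 1;.002 -.006 .17 0 1;.003 -.005 .14 0 1;0 0 0 0 1;0 0 0 0 0' 30
python3 -m inch '0 0 0 0 0;0 0 0 0 0;0 0 0 0 0;0 0 0 0 0;0 0 -.04 0 0;0 0 -.1 0 0;0 0 -.14 0 0;0 0 -.14 0 0'
python3 -m inch '0 0 -.1 0 0;0 0 0 0 0;0 0 0 0 0;0 0 0 0 0;0 0 0 0 0;0 0 0 0 0;0 0 0 0 0;0 0 0 0 0'
python3 -c "
from h import *
go(.52,0,.07)"
```

```text
time_s: 16.6
tcp_pos: [0.5237, 0.0144, 0.0709]
eef_rot: [177.9, 0.2, -87.4]
contact_force: [-0.9, 0.6, 0.8]
gripper_width: 0.0819
gripper_force: 0.0
time_s: 17.6
tcp_pos: [0.5255, 0.0143, 0.1342]
eef_rot: [177.8, 0.2, -87.4]
contact_force: [-0.3, 0.3, -3.1]
gripper_width: 0.0606
gripper_force: 29.4
time_s: 18.6
tcp_pos: [0.5261, 0.0143, 0.1479]
eef_rot: [177.8, 0.2, -87.4]
contact_force: [0.9, -0.5, -3.3]
gripper_width: 0.0605
gripper_force: 29.4
from [0.5261 0.0143 0.1479] [177.83   0.22 -87.36] delta units [0.095 0.025 0.52 ] spin None t 18.6
```

```bash

python3 -m inch '0 0 .1 0 0;0 0 .14 0 0;0 0 .12 0 0;0 0 .08 0 0;0 0 .05 0 0;0 0 .02 0 0;0 0 .004 0 0;0 0 0 0 0'
python3 -c "
from h import *
go(.5265,-.0595,.07)"
```

```text
time_s: 19.6
tcp_pos: [0.5236, 0.0146, 0.0713]
eef_rot: [177.9, 0.2, -87.4]
contact_force: [0.4, 0.6, -2.8]
gripper_width: 0.0606
gripper_force: 29.4
from [0.5236 0.0146 0.0713] [177.89   0.23 -87.35] delta units [0.494 0.003 0.007] spin None t 19.6
```

Nearly down (0.4 mm to go). I'll lower the rest, release, lift off and go over the middle tin.

```bash

python3 -m inch '0 0 .004 0 0;0 0 0 0 0;0 0 0 0 1;0 0 0 0 1;0 0 0 0 1;0 0 0 0 1;0 0 -.1 0 1;0 0 -.2 0 1'
python3 -m inch '0 0 -.2 0 1;.1 0 0 0 1;.15 0 0 0 1;.15 0 0 0 1;.094 0 0 0 1;0 0 0 0 1;0 0 0 0 1;0 0 0 0 1'
python3 -c "
from h import *
go(.5268,-.0592,.07)"
```

```text
time_s: 20.6
tcp_pos: [0.5243, 0.0141, 0.1157]
eef_rot: [177.7, 0.2, -87.4]
contact_force: [0.6, -0.0, 0.3]
gripper_width: 0.0874
gripper_force: 0.0
time_s: 21.6
tcp_pos: [0.5295, -0.0592, 0.145]
eef_rot: [177.8, 0.2, -87.3]
contact_force: [0.8, 0.2, -0.1]
gripper_width: 0.088
gripper_force: 0.0
from [ 0.5295 -0.0592  0.145 ] [177.84   0.22 -87.32] delta units [ 0.001 -0.001  0.5  ] spin None t 21.6
```

```bash

python3 -m inch '0 0 .14 0 1;0 0 .16 0 1;0 0 .14 0 1;0 0 .06 0 1;0 0 0 0 0;0 0 0 0 0;0 0 0 0 0;0 0 0 0 0' 
python3 -m inch '0 0 -.04 0 0;0 0 -.1 0 0;0 0 -.14 0 0;0 0 -.14 0 0;0 0 -.1 0 0;0 0 0 0 0;0 0 0 0 0;0 0 0 0 0'
python3 -m inch '0 0 0 0 0;0 0 0 0 0;0 0 0 0 0;0 0 0 0 0;0 0 0 0 0;0 0 0 0 0;0 0 0 0 0;0 0 0 0 0'
```

```text
time_s: 22.6
tcp_pos: [0.5271, -0.0594, 0.0708]
eef_rot: [177.9, 0.2, -87.3]
contact_force: [-0.3, 0.9, 3.7]
gripper_width: 0.0606
gripper_force: 29.7
time_s: 23.6
tcp_pos: [0.5289, -0.0598, 0.147]
eef_rot: [177.7, 0.2, -87.4]
contact_force: [0.2, -0.2, -5.5]
gripper_width: 0.0606
gripper_force: 29.6
time_s: 24.6
tcp_pos: [0.5296, -0.0597, 0.148]
eef_rot: [177.8, 0.2, -87.4]
contact_force: [0.2, -0.3, -6.8]
gripper_width: 0.0607
gripper_force: 29.6
```

```bash

python3 -m inch '0 0 .1 0 0;0 0 .14 0 0;0 0 .12 0 0;0 0 .08 0 0;0 0 .05 0 0;0 0 .02 0 0;0 0 .008 0 0;0 0 0 0 0'
python3 -m inch '0 0 0 0 0;0 0 0 0 1;0 0 0 0 1;0 0 0 0 1;0 0 0 0 1;0 0 -.1 0 1;0 0 -.2 0 1;0 0 -.2 0 1'
python3 -m inch '.1 0 0 0 1;.15 0 0 0 1;.15 0 0 0 1;.094 0 0 0 1;0 0 0 0 1;0 0 0 0 1;0 0 0 0 1;0 0 0 0 1'
python3 -c "
from h import *
import pickle
go(.5300,-.133,.07)
pickle.dump(capture('top'),open('t5.pkl','wb'))
"
```

```text
time_s: 25.6
tcp_pos: [0.5269, -0.0595, 0.0708]
eef_rot: [177.9, 0.2, -87.4]
contact_force: [-1.4, 0.2, -3.1]
gripper_width: 0.0605
gripper_force: 29.6
time_s: 26.6
tcp_pos: [0.5296, -0.0598, 0.1471]
eef_rot: [177.9, 0.2, -87.3]
contact_force: [0.9, -0.1, -0.2]
gripper_width: 0.0872
gripper_force: 0.0
time_s: 27.6
tcp_pos: [0.533, -0.1333, 0.145]
eef_rot: [177.8, 0.2, -87.3]
contact_force: [-0.2, -0.6, -0.4]
gripper_width: 0.0878
gripper_force: 0.0
from [ 0.533  -0.1333  0.145 ] [177.84   0.22 -87.32] delta units [-0.001  0.001  0.5  ] spin None t 27.6
```

```bash

python3 -m inch '0 0 .14 0 1;0 0 .16 0 1;0 0 .14 0 1;0 0 .06 0 1;0 0 0 0 0;0 0 0 0 0;0 0 0 0 0;0 0 0 0 0' 
python3 -m inch '0 0 -.04 0 0;0 0 -.1 0 0;0 0 -.14 0 0;0 0 -.14 0 0;0 0 -.1 0 0;0 0 0 0 0;0 0 0 0 0;0 0 0 0 0'
python3 -m inch '0 0 0 0 0;0 0 0 0 0;0 0 0 0 0;0 0 0 0 0;0 0 0 0 0;0 0 0 0 0;0 0 0 0 0;0 0 0 0 0'
python3 -m inch '0 0 .1 0 0;0 0 .14 0 0;0 0 .12 0 0;0 0 .08 0 0;0 0 .05 0 0;0 0 .02 0 0;0 0 .008 0 0;0 0 0 0 0'
```

```text
time_s: 28.65
tcp_pos: [0.5302, -0.1336, 0.0707]
eef_rot: [177.9, 0.2, -87.4]
contact_force: [-1.9, -0.2, 4.9]
gripper_width: 0.06
gripper_force: 29.8
time_s: 29.65
tcp_pos: [0.5324, -0.1337, 0.1471]
eef_rot: [177.7, 0.2, -87.4]
contact_force: [-0.0, 0.2, -2.7]
gripper_width: 0.0601
gripper_force: 29.8
time_s: 30.65
tcp_pos: [0.533, -0.1337, 0.148]
eef_rot: [177.8, 0.2, -87.4]
contact_force: [-0.4, -0.1, -2.4]
gripper_width: 0.0599
gripper_force: 29.8
time_s: 31.65
tcp_pos: [0.5304, -0.1335, 0.0708]
eef_rot: [177.9, 0.2, -87.4]
contact_force: [0.1, -0.5, -1.8]
gripper_width: 0.06
gripper_force: 29.8
```

```bash

python3 -m inch '0 0 0 0 0;0 0 0 0 1;0 0 0 0 1;0 0 0 0 1;0 0 0 0 1;0 0 -.1 0 1;0 0 -.2 0 1;0 0 -.2 0 1'
python3 -m inch '-.1 0 0 0 1;-.15 0 0 0 1;-.15 0 0 0 1;-.094 0 0 0 1;0 0 0 0 1;0 0 0 0 1;0 0 0 0 1;0 0 0 0 1'
python3 -c "
from h import *
go(.5270,-.0594,.07)
"
```

```text
time_s: 32.65
tcp_pos: [0.5331, -0.1338, 0.1471]
eef_rot: [177.9, 0.2, -87.3]
contact_force: [0.8, 0.1, -0.3]
gripper_width: 0.0877
gripper_force: 0.0
time_s: 33.65
tcp_pos: [0.5294, -0.0601, 0.1455]
eef_rot: [177.8, 0.2, -87.4]
contact_force: [-0.4, 0.2, -0.2]
gripper_width: 0.0876
gripper_force: 0.0
from [ 0.5294 -0.0601  0.1455] [177.83   0.21 -87.39] delta units [-0.004 -0.003  0.504] spin None t 33.65
```

```bash

python3 -m inch '0 0 .14 0 1;0 0 .16 0 1;0 0 .14 0 1;0 0 .06 0 1;0 0 0 0 0;0 0 0 0 0;0 0 0 0 0;0 0 0 0 0' 
python3 -m inch '0 0 -.04 0 0;0 0 -.1 0 0;0 0 -.16 0 0;0 .005 -.2 0 0;0 .005 -.25 0 0;0 .005 -.25 0 0;0 .005 -.25 0 0;0 .005 -.2 0 0'
python3 -m inch '0 0 -.05 0 0;0 0 0 0 0;0 0 0 0 0;0 0 0 0 0;0 0 0 0 0;0 0 0 0 0;0 0 0 0 0;0 0 0 0 0'
python3 - <<'E'
from h import *
t=capture("top")["color"][100:245,190:310];s=capture("side")["color"][130:275,180:300]
r=lambda q:cv2.resize(q,(384,464),interpolation=cv2.INTER_CUBIC)
cv2.imwrite("pics/end.png",np.hstack([r(capture("wrist")["color"][:, 90:408]) ,r(s)]))
E
```

```text
time_s: 34.65
tcp_pos: [0.527, -0.0595, 0.0714]
eef_rot: [177.9, 0.2, -87.3]
contact_force: [-1.1, 0.6, 3.3]
gripper_width: 0.0599
gripper_force: 29.7
time_s: 35.65
tcp_pos: [0.5308, -0.0602, 0.2903]
eef_rot: [177.9, 0.2, -87.4]
contact_force: [1.1, 0.8, -6.2]
gripper_width: 0.0601
gripper_force: 29.6
time_s: 36.65
tcp_pos: [0.5314, -0.0602, 0.2956]
eef_rot: [177.8, 0.2, -87.4]
contact_force: [-0.3, 0.5, -5.9]
gripper_width: 0.0602
gripper_force: 29.6
```

View pics/end.png

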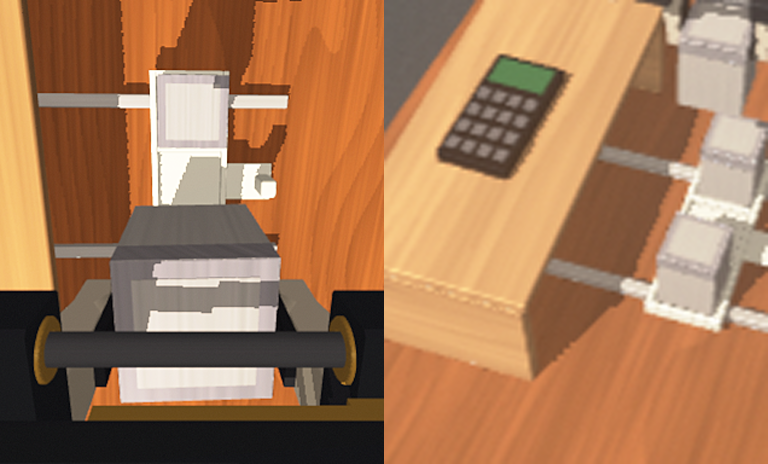

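The end view shows the middle tin held upright at left (120-275, 255-400). The right tin is in its pocket at (193,110), and in the side view the left tin stands in its pocket at (690,265). I'll check the slide once more from the tab, then hand in.

```bash
python3 - <<'E'
from h import *
c=capture("wrist");print("tab",onz(c,(309,152),.06).round(4))
s=get_state();print(s["tcp_pos"],s["qd"].round(2).max())
E
```

```text
tab [ 0.452  -0.0686  0.06  ]
[ 0.53140337 -0.06019913  0.29563869] 0.14
```

```bash
python3 - <<'E'
from h import *
import pickle
n=capture("side")["color"];a=pickle.load(open("t3.pkl","rb"))["color"];b=pickle.load(open("t5.pkl","rb"))["color"]
t=capture("top")["color"]
# white tab/tongue in top images: expected pixel region around world (.446,-.064)
c=capture("top")
X=np.array([.446,-.064,.062]);p,_=cv2.projectPoints(X,cv2.Rodrigues(np.array(c["R"]))[0],np.array(c["t"]),c["mtx"],np.array(c["dist_coeffs"]));u,v=p.ravel().astype(int);print(u,v)
for q in(a,b,t):
    w=cv2.cvtColor(q[v-12:v+14,u-10:u+11],cv2.COLOR_BGR2HSV);m=(w[...,1]<90)&(w[...,2]>120);ys,xs=np.nonzero(m);print(m.sum(),ys.max()+v-12,m.sum(1).tolist())
E
```

```text
275 227
72 232 [0, 0, 5, 0, 0, 0, 0, 0, 0, 0, 0, 10, 12, 12, 12, 8, 12, 1, 0, 0, 0, 0, 0, 0, 0, 0]
219 232 [17, 21, 16, 12, 11, 12, 12, 12, 12, 12, 12, 12, 12, 12, 12, 8, 12, 2, 0, 0, 0, 0, 0, 0, 0, 0]
165 232 [0, 1, 1, 11, 11, 12, 12, 12, 12, 12, 12, 12, 12, 12, 12, 8, 12, 1, 0, 0, 0, 0, 0, 0, 0, 0]
```

```bash
python3 -c "
from plant import *
print(close_job())"
```

```text
the job is handed in; nothing more can be done
None
```

I handed the job in at about 37 s of the 72 s limit: the caddy is out about 120 mm, at its detent by arm travel (no distinct click force was seen). The middle tin was the heaviest, about 6.3 N against 3.2 N (left) and 2.5 N (right); it is held upright to within about 2° with its underside about 24 cm above the desk, and the other two are back in their pockets.

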